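# Slide the stray carton into the display rack

### The job

One small carton stands on the counter in front of the wooden display rack. Push it low on its body with the fingertips so that it slides upright, without tipping, into the rack's one empty bay, until its back is up against the back board and it stands square to it like its two neighbours. Only push it, gently: do not pinch it or lift it, and leave the other cartons and the things around as they are.

Things in the scene. Friction and masses are not known exactly. Their poses are not given: they have to be found in the camera images.
- loose_carton: the stray carton: a small upright card carton, 26 mm thick (its x), 48 mm wide (its y), 75 mm tall (its z), 50 to 100 g; origin at the centre of its underside. It stands on the counter in front of the rack, turned up to about 0.35 rad from square with the rack. Pushed on a broad face within about 15 mm of the counter it slides; pushed 35 mm up it tips over.
- rack: wooden rack fixed on the counter, without a floor, open to the robot: back board 216 mm wide (y), 85 high, 14 thick; four dividers 6 mm thick, 22 high, run 28 mm forward from it and make three bays, 64 mm clear width, 70 mm apart. Origin on the counter, middle of the board's front face; x points into the board, y to the left seen from the robot, z up
- bay_left (a point): point on the counter in the left bay (greatest rack y), where the centre of a carton's underside lies when its back touches the board and it is centred: 13 mm in front of the board; axes as the rack's
- bay_middle (a point): the same point in the middle bay
- bay_right (a point): the same point in the right bay (least rack y)
- carton_1: one of the two identical cartons (26 x 48 x 75 mm, origin at the centre of the underside) that already stand loose in two of the three bays, broad face forward; the bay without one is the empty bay
- carton_2: the other carton already standing in a bay
- oval_tin: bystander: oval tin lying flat, 78 x 64 x 20 mm, origin at the centre of the underside
- round_tin_1: bystander: small round tin, 45 mm across, 19 mm high, origin at the centre of the underside
- round_tin_2: bystander: a second such round tin
- mug: bystander: mug, 85 x 118 mm with its handle, 94 mm high, origin at the centre of the underside of its bounding box
- packet: bystander: flat packet, 52 x 82 x 18 mm, origin at the centre of the underside
- tongs: bystander: small spring tongs lying flat, 158 x 34 x 17 mm, origin at the centre of the underside
Not all that is in view belongs to the job. Leave any black or purple look-alike of the loose_carton alone.

How it is judged (in metres and radians):
At the end, for the whole second after the job is handed in: The stray carton stands upright (within 0.08 rad) on the counter in the empty bay, its centre within 8 mm in depth and 12 mm sideways of the bay's point, within 0.15 rad of square with the board, at rest; the two other cartons are within 12 mm and the bystanders within 20 mm of where they stood (((x of loose_carton in the frame of bay_left between -0.008 and 0.008 m and y of loose_carton in the frame of bay_left between -0.012 and 0.012 m) or (x of loose_carton in the frame of bay_middle between -0.008 and 0.008 m and y of loose_carton in the frame of bay_middle between -0.012 and 0.012 m) or (x of loose_carton in the frame of bay_right between -0.008 and 0.008 m and y of loose_carton in the frame of bay_right between -0.012 and 0.012 m)) and angle between the x axis of loose_carton and the x axis of rack, either way round below 0.15 rad and angle between loose_carton's own z axis and vertical below 0.08 rad and height (world z) of loose_carton below 0.006 m and linear speed of loose_carton below 0.02 m/s and distance of each of carton_1, carton_2 from where it was at the start of the episode below 0.012 m and distance of each of oval_tin, round_tin_1, round_tin_2, mug, packet, tongs from where it was at the start of the episode below 0.02 m); the robot touches nothing.
It fails at once if the stray carton is tipped more than 0.3 rad (angle between loose_carton's own z axis and vertical above 0.3 rad).
It fails at once if the stray carton is lifted off the counter (more than 12 mm) (height (world z) of loose_carton above 0.012 m).
It fails at once if the stray carton is pinched or pushed harder than 25 N (contact force between the fingers and loose_carton above 25 N).
It fails at once if one of the cartons in the rack is moved more than 12 mm or tipped (not (distance of carton_1 from where it was at the start of the episode below 0.012 m) or not (distance of carton_2 from where it was at the start of the episode below 0.012 m) or angle between any of carton_1, carton_2's own z axis and vertical above 0.3 rad).
It fails at once if a bystander is moved more than 20 mm (distance of any of oval_tin, round_tin_1, round_tin_2, mug, packet, tongs from where it was at the start of the episode above 0.02 m).
It also fails if it takes over 58 s, if anything falls off the work surface, if the arm or the gripper's body presses on something with over 40 N, if the wrist force passes 120 N, or if a joint passes its speed limit or range.

### The arm

A 6-joint arm with a two-finger parallel gripper is mounted at the origin on a cart in front of the work surface, level with it; the furniture and walls round the work are solid. World frame = base frame: x ahead of the robot, y to its left, z up, the work surface at z = 0. Lengths are in mm, angles in degrees, forces in N, time in s.
With the tool pointing down it reaches from about 350 to 850 mm from the base axis. Payload 8.1 kg.
Tool frame: the origin (TCP) lies at the very end of the fingers, on their centre line; the grasp point (between the pads) lies 19 mm behind it; z points along the fingers, y is the line along which they close (so a half turn about z gives the same grasp; the last joint's range is limited). The gripper opens to 85 mm and grips with 20 to 120 N. Pads are 22 mm wide; open, the fingers measure 114 mm over their backs; the gripper's body (76 mm by 85 mm) begins 54 mm behind the grasp point. The pads swing forward as they close: fully open they stand 13 mm farther back than shut.
Start: joints at [-74.336, 7.471, 85.268, -0, 87.261, -4.893], TCP at [210.711, -561.789, 231.292] pointing down, gripper open.
Joint ranges: [-169.43, 169.43], [-51.17, 129.36], [1.28, 143.12], [-76.62, 256.62], [0, 156.53], [-152.29, 152.29]. Speed limits (degrees/s): [136.94, 136.94, 159.86, 180, 180, 180].

### API

Orientations are given as [roll, pitch, yaw] about the fixed x, y, z axes, in that order (R = Rz(yaw) Ry(pitch) Rx(roll)).
In Python, from bench import sense, eyes, job, models gives the robot as it stands. The module is installed in compiled form; this text tells all that it offers.
- The arm moves only by the tool apply_moves, never from a script. Its argument "rows" is a list of rows, each a list of 6 numbers: the shift along the tool's x, y, z in mm, then the turn, a rotation vector about the tool's x, y, z in rad. In form: [[dx, dy, dz, rx, ry, rz], ...]. A call has exactly 5 rows; each row shifts and turns the commanded pose from where the row before left it, along the tool's axes as they then stand; what a row does not reach is not made up. A row lasts 1/8 s, in which the tool goes at most 62.5 mm and 10.7 degrees, less where a joint would pass 70% of its speed; a pose out of reach is approached as far as the arm can. A call is refused whole if a number of a shift passes 62.5 or a number of a turn 0.188, either way. A call with a gripper value outside its range is refused whole. "fingers" is the finger opening in mm, from 0 to 85.4, set as the call begins (left out, the last holds). The fingers move at their own pace and stop on an object; "grip_force" is the grip in N (left out, the last holds). Time passes only in rows, so rows that do not move let the fingers close, or fill a call up. It gives the time, the measured TCP pose, the force, the opening and the grip force at its end, in the units of the state.
- sense(): the state, without advancing time (a new reading comes with each control period).
- eyes.snapshot(name): name is "side" or "top" or "wrist"; returns (picture, depth): 480x640x3 uint8, red, green, blue; 480x640 float32, mm along the optical axis (not along the pixel's ray), 0 where there is no reading.
- eyes.get_calibration(name): a dict with "intrinsics" (3x3 intrinsics, pixels), "R" (3x3) and "t" (3): a world point X has camera coordinates R X + t; the wrist camera has in their place "mount" (4x4, takes a point from camera to tool coordinates, whose origin is the TCP and whose axes are the flange's). Camera axes: x right, y down, z forward; pixel columns grow to the right and rows downward; lengths in mm; the calibration is good to about 2 mm. The wrist camera is an equidistant fisheye: a pixel r from the principal point sees the ray r / f radians off the axis. A picture is of the moment at which its call begins: read the wrist's pose just before it. get_calibration takes no time and is no camera call.
- job.hand_in(): hands the job in; it is judged then, once.
Trained networks look in the newest picture that a camera, given by its name, has taken for a name from the list of things; names that differ only in an ending like _2 or _b are one class to them, and where a whole thing is asked for, a point or a joint stands for the part that bears it (a point fixed in the world has none). Each returns a list of dicts, best first, with "confidence" (0 to 1); they miss things now and then, are a little off and sometimes report something else, mostly with a low value. They report only what shows in the picture. A call takes as long as a camera call. They do not tell look-alikes from the thing itself.
- models.boxes_of(name, camera): "xyz" ([x, y, z] in mm, in world coordinates, good to about 4 mm: the middle of the surface that is visible of it).
- models.cut_out(name, camera): "pixels" (480x640 bool, what is visible of it).
- models.place_of(name, camera): "xyz" ([x, y, z] in mm, in world coordinates, good to about 4 mm: a listed point, or the origin of a listed thing).
The state is a dict: "time": time; "joint_pos": joint angles; "qd": joint speeds; "joint_efforts": joint torques, N m; "tool_pos": TCP position; "tcp_rot": TCP orientation; "ft_force": force on the tool from outside, world axes, zero at the start; "wrist_torque": the same for the moment, N m; "finger_gap": finger opening in mm; "grip_force": force on a finger pad.
Only numpy, scipy, OpenCV 4.12 (cv2) and the standard library are available. Lean on these libraries where they do the work, as an engineer would, in place of code of your own. Each camera call takes 0.05 s, during which the arm holds its last target. There are 200 camera calls.

## Working session

There is one attempt and no reset: what is moved stays moved. The work goes in short steps, Python scripts to look and compute and a tool call to move; the robot and the scene stay as the last step left them, time stands still between calls to the robot, and variables do not carry over. Pictures are saved under pics/ and viewed, at most 10 in all, crops included, and the job is handed in when it is done.

Besides the shell and the picture viewer there is one more tool, called after "Request:" in YAML: its name, and indented under it one key for each argument. apply_moves: Moves the arm, as the interface text tells. Its arguments: {"type":"object","properties":{"rows":{"type":"array"},"fingers":{"type":"number"},"grip_force":{"type":"number"}},"required":["rows"]}

```bash
mkdir -p pics
python3 - <<'E'
from bench import sense, eyes, models
import cv2
s=sense();print(s['time'],s['tool_pos'],s['tcp_rot'],s['ft_force'],s['finger_gap'])
for c in ("top","side"):
    p,d=eyes.snapshot(c);cv2.imwrite(f"pics/{c}0.png",p[:,:,::-1])
    k=eyes.get_calibration(c);print(c,k)
    for n in ("loose_carton","rack","bay_left","bay_middle","bay_right","carton_1"):
        print(n,[(round(r['confidence'],2),[round(float(v)) for v in r['xyz']]) for r in models.place_of(n,c)])
E
```

```text
0.0 [ 210.58168749 -561.24836974  230.22698991] [-1.79894334e+02 -9.33268338e-03  2.05589424e+01] [-0.30169631 -0.06424553 -0.3885926 ] 85.26471060564906
top {'intrinsics': array([[523.26199699,   0.        , 325.01175082],
       [  0.        , 523.26199699, 235.67007672],
       [  0.        ,   0.        ,   1.        ]]), 'R': array([[-0.01413394, -0.99972166, -0.01889017],
       [-0.99548165,  0.01584304, -0.09362305],
       [ 0.09389627,  0.01748155, -0.99542849]]), 't': array([  22.35217169,  522.75080395, 1214.32260861])}
loose_carton [(0.76, [501, 70, 0]), (0.71, [430, 137, -5]), (0.58, [482, -24, 2])]
rack [(0.7, [626, -2, 0]), (0.65, [612, -74, 2])]
bay_left [(0.61, [617, 71, 1]), (0.34, [460, 386, 2])]
bay_middle [(0.8, [616, -4, -4]), (0.27, [388, 307, -4])]
bay_right [(0.92, [610, -70, 3])]
carton_1 [(0.77, [611, -71, -2]), (0.68, [610, 0, 1])]
side {'intrinsics': array([[473.37373072,   0.        , 328.28837297],
       [  0.        , 473.37373072, 240.90722494],
       [  0.        ,   0.        ,   1.        ]]), 'R': array([[-0.82141821, -0.57004547, -0.01789667],
       [-0.27082221,  0.41747846, -0.86739096],
       [ 0.50192376, -0.70764391, -0.49730538]]), 't': array([426.87580959, 190.68100739, 826.23375471])}
loose_carton [(0.96, [502, 69, 0]), (0.9, [433, 134, 2]), (0.86, [482, -22, 2])]
rack [(0.7, [628, 2, 3]), (0.39, [379, -359, -2])]
bay_left [(0.97, [616, 72, 2])]
bay_middle [(0.78, [616, -1, 4])]
bay_right [(0.61, [613, -72, 0])]
carton_1 [(0.9, [607, -68, 3]), (0.88, [616, 1, -2])]
```

View pics/top0.png

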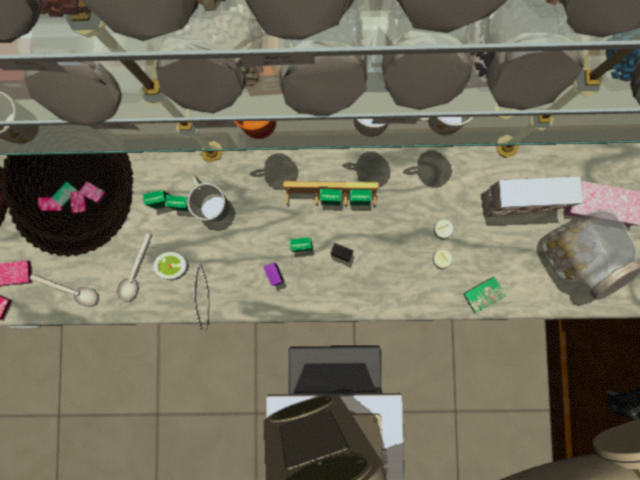

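View pics/side0.png

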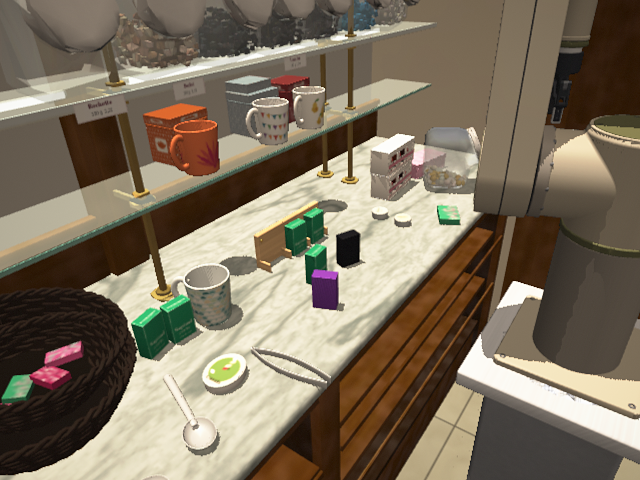

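Candidates in the top view:
- Green carton at (301,244), standing in front of the rack.
- Purple carton at (274,274) and black carton at (342,253), both look-alikes.
- Two green cartons at (154,198) and (177,201), beside the mug.
- Cartons already in the rack at (331,196) and (361,197).

I choose the green one at (301,244). The empty bay is the left one, around (617,71).

```bash
cat > h.py <<'E'
import numpy as np, cv2
from bench import sense, eyes, models
def cloud(c,d):
    k=eyes.get_calibration(c);K=k['intrinsics'];v,u=np.mgrid[:480,:640]
    P=np.stack([(u-K[0,2])/K[0,0]*d,(v-K[1,2])/K[1,1]*d,d],-1)
    W=(P-k['t'])@k['R'];W[d<=0]=np.nan
    return W
def carton(c,lo=(460,25),hi=(660,115)):
    p,d=eyes.snapshot(c);W=cloud(c,d).astype(float)
    m=(W[...,2]>68)&(W[...,2]<82)&(W[...,0]>lo[0])&(W[...,0]<hi[0])&(W[...,1]>lo[1])&(W[...,1]<hi[1])&(p[...,1]>1.3*p[...,0])
    Q=W[m];r=cv2.minAreaRect(Q[:,:2].astype(np.float32))
    return p,W,Q,r
E
python3 - <<'E'
from h import *
for c in ("top","side"):
    p,W,Q,r=carton(c);print(c,len(Q),Q.mean(0).round(1),r)
    y0,x0=(215,255) if c=="top" else (200,220)
    cv2.imwrite(f"pics/{c}c.png",cv2.resize(p[y0-60:y0+70,x0-20:x0+140,::-1],None,fx=4,fy=4,interpolation=cv2.INTER_CUBIC))
    m=(W[...,2]>79)&(W[...,2]<92)&(W[...,0]>600)&(W[...,0]<670)&(abs(W[...,1])<130)
    B=W[m];f=np.polyfit(B[:,1],B[:,0],1);print("board",len(B),B.mean(0).round(1),B.min(0).round(1),B.max(0).round(1),f,cv2.minAreaRect(B[:,:2].astype(np.float32)))
    m=(W[...,2]>10)&(W[...,2]<30)&(W[...,0]>585)&(W[...,0]<625)&(W[...,1]>38)&(W[...,1]<120);D=W[m];print('div',D[:,1].round()[::5],D[:,0].min() if len(D) else 0)
    # shelf: points above 120 with x<800 at |y|<200
    m=(W[...,2]>150)&(W[...,0]>450)&(abs(W[...,1]-50)<150);S=W[m];i=np.argsort(S[:,0])[:200:20];print("shelf",S[i].round())
E
```

```text
top 245 [501.9  69.9  76.1] ((502.1722106933594, 70.11634063720703), (26.293752670288086, 47.96717071533203), 4.18763542175293)
board 662 [632.5  -2.9  85.3] [ 600.4 -108.3   79. ] [643.9 105.3  91.7] [4.33382510e-02 6.32645082e+02] ((621.667724609375, -1.0400238037109375), (213.7460479736328, 40.938419342041016), 87.71794891357422)
div [102. 104. 106. 102. 104. 102.] 603.7516488055174
shelf [[659.   4. 499.]
 [660.   1. 501.]
 [660.  17. 501.]
 [660.  -4. 499.]
 [660.  22. 741.]
 [661.  -4. 503.]
 [661.  15. 503.]
 [661.  24. 499.]
 [661.  35. 745.]
 [661.   0. 510.]]
side 212 [499.1  75.4  75.1] ((501.34149169921875, 72.19136047363281), (27.133705139160156, 48.68568801879883), 3.5684304237365723)
board 418 [631.4   7.9  84.8] [ 602.  -107.3   79. ] [643.6 107.9  89.3] [3.72415074e-02 6.31100056e+02] ((621.8692016601562, 0.54962158203125), (215.52044677734375, 40.35496520996094), 88.6840591430664)
div [ 38.  38. 106. 106. 106. 100. 107. 108. 104. 109. 105. 105. 107.] 599.5021259203394
shelf [[657.  -1. 497.]
 [659.  -4. 502.]
 [660.  -2. 509.]
 [660.  21. 504.]
 [661.   5. 509.]
 [661. -10. 512.]
 [661.  19. 507.]
 [662. -16. 508.]
 [662.   9. 513.]
 [662.  30. 504.]]
```

View pics/topc.png

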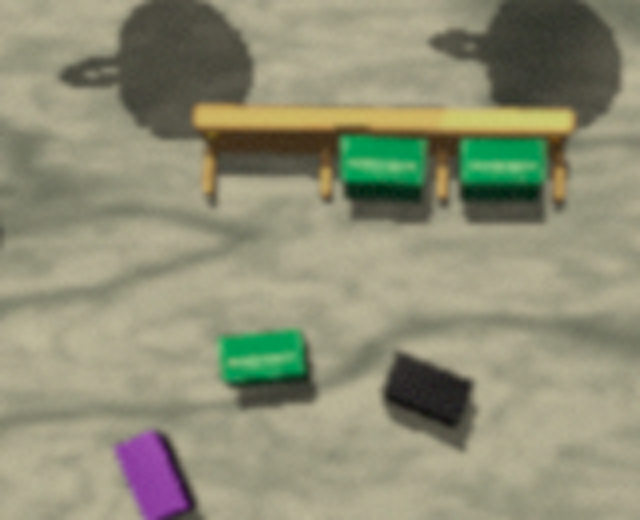

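The crop at 4x shows the green carton at about (262,357), nearly square. The purple one is at (153,475), the black one at (428,388), and the left bay at (265,165) is empty. Next I'll fit the board cleanly.

Run:
```python
from h import *
for c in ("top","side"):
    p,d=eyes.snapshot(c);W=cloud(c,d).astype(float)
    m=(W[...,2]>81)&(W[...,2]<91)&(W[...,0]>612)&(W[...,0]<660)&(abs(W[...,1])<125)&(p[...,0]>1.2*p[...,1])
    B=W[m];print(c,len(B),B.min(0).round(1),B.max(0).round(1),cv2.minAreaRect(B[:,:2].astype(np.float32)))
    for y in (-90,-40,10,60,95):
        q=B[abs(B[:,1]-y)<12];print(y,np.percentile(q[:,0],[2,50,98]).round(1))
    g=(W[...,2]>68)&(W[...,2]<80)&(W[...,0]>590)&(W[...,0]<640)&(p[...,1]>1.3*p[...,0])
    for lo,hi in ((-110,-36),(-34,36)):
        Q=W[g&(W[...,1]>lo)&(W[...,1]<hi)];print('carton',cv2.minAreaRect(Q[:,:2].astype(np.float32)))
    D=W[(W[...,2]>12)&(W[...,2]<26)&(W[...,0]>596)&(W[...,0]<622)&(p[...,0]>1.3*p[...,1])]
    for lo,hi in ((20,60),(80,125)):
        q=D[(D[:,1]>lo)&(D[:,1]<hi)];print('div',len(q),q.min(0).round() if len(q) else 0,q.max(0).round() if len(q) else 0)
```

```text
top 87 [ 624.  -103.9   81.4] [644.4 105.3  89.7] ((632.558349609375, 0.773223876953125), (209.9514923095703, 12.882685661315918), 86.67355346679688)
-90 [624.1 624.4 624.8]
-40 [627.9 627.9 627.9]
10 [628.2 628.8 631.4]
60 [629.2 631.  632.1]
95 [631.8 632.5 644.4]
carton ((611.4115600585938, -70.0047378540039), (46.022430419921875, 27.265050888061523), 89.60084533691406)
carton ((613.9420776367188, -1.3665828704833984), (46.54288101196289, 28.202348709106445), 87.3328857421875)
div 1 [621.  35.  21.] [621.  35.  21.]
div 0 0 0
side 130 [ 622.5 -105.2   81. ] [643.7 107.3  87.3] ((630.2656860351562, 1.0217056274414062), (212.70077514648438, 14.476120948791504), 86.564697265625)
-90 [623.3 624.7 627.2]
-40 [624.8 626.2 627.4]
10 [624.4 628.8 630.4]
60 [627.9 629.6 631.7]
95 [629.3 631.6 643.3]
carton ((611.5220947265625, -68.43733215332031), (49.237918853759766, 30.116769790649414), 87.62474060058594)
carton ((613.2564697265625, 0.26827049255371094), (49.15058135986328, 30.989253997802734), 88.42574310302734)
div 28 [599.  33.  13.] [622.  40.  23.]
div 26 [603. 102.  12.] [620. 108.  24.]
```

Request:
apply_moves:
  rows:
    - [0,0,0,0,0,-0.18]
    - [0,0,0,0,0,0.18]
    - [0,0,0,0,0,0]
    - [0,0,0,0,0,0]
    - [0,0,0,0,0,0]
  fingers: 22

```text
time: 1.52
tool_pos: [210.8, -561.8, 231.3]
tcp_rot: [180.0, -0.0, 20.7]
ft_force: [0.4, -0.1, 1.0]
finger_gap: 22.3
grip_force: 0.0
```

Request:
apply_moves:
  rows:
    - [0,0,0,0,0,0.132]
    - [0,0,0,0,0,0.132]
    - [0,0,0,0,0,0.132]
    - [17,-50,0,0,0,0]
    - [17,-53,0,0,0,0]

```text
time: 2.15
tool_pos: [248.6, -459.2, 230.9]
tcp_rot: [-180.0, 0.0, -2.1]
ft_force: [0.8, -0.6, 1.3]
finger_gap: 21.7
grip_force: 0.0
```

Request:
apply_moves:
  rows:
    - [17,-53,0,0,0,0]
    - [17,-53,0,0,0,0]
    - [17,-53,0,0,0,0]
    - [17,-53,0,0,0,0]
    - [17,-53,0,0,0,0]

```text
time: 2.78
tool_pos: [343.7, -196.9, 231.6]
tcp_rot: [180.0, -0.1, -2.1]
ft_force: [1.7, 0.2, 0.4]
finger_gap: 22.2
grip_force: 0.0
```

Request:
apply_moves:
  rows:
    - [17,-53,0,0,0,0]
    - [17,-53,0,0,0,0]
    - [17,-53,0,0,0,0]
    - [17,-50,0,0,0,0]
    - [0,0,0,0,0,0]

```text
time: 3.4
tool_pos: [419.6, 11.1, 231.4]
tcp_rot: [-180.0, -0.0, -1.7]
ft_force: [0.1, -0.8, 0.1]
finger_gap: 22.0
grip_force: 0.0
```

Request:
apply_moves:
  rows:
    - [14,-20,38,0,0,0]
    - [14,-20,38,0,0,0]
    - [14,-20,38,0,0,0]
    - [0,0,0,0,0.1,0]
    - [0,0,0,0,0,0]

```text
time: 4.03
tool_pos: [461.4, 65.6, 115.5]
tcp_rot: [180.0, -5.5, -2.1]
ft_force: [0.0, 0.0, 1.5]
finger_gap: 22.2
grip_force: 0.0
```

Run:
```python
from h import *
s=sense();print(s['time'],s['tool_pos'].round(1),s['tcp_rot'].round(2))
p,d=eyes.snapshot("side");cv2.imwrite("pics/s2.png",cv2.resize(p[150:350,180:440,::-1],None,fx=3,fy=3,interpolation=cv2.INTER_CUBIC))
```

```text
4.025 [461.4  65.6 115.5] [179.96  -5.52  -2.09]
```

View pics/s2.png

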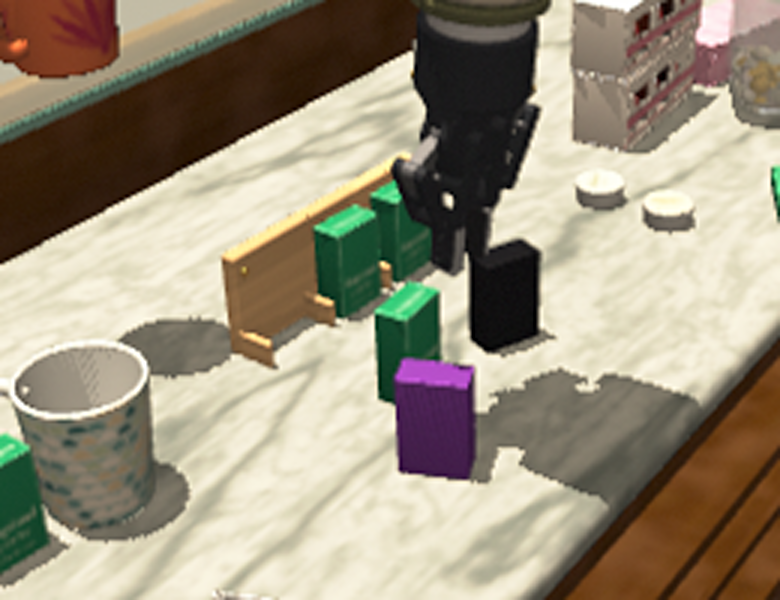

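The side view shows the fingertips behind and clear of the green carton at crop (410,345). The path down is free of the black carton (505,295) and the purple one (435,415).

Request:
apply_moves:
  rows:
    - [-2,-3,30,0,0,0]
    - [-2,-2,30,0,0,0]
    - [-1,0,30,0,0,0]
    - [0,0,15,0,0,0]
    - [0,0,0,0,0,0]

```text
time: 4.7
tool_pos: [469.3, 70.6, 12.7]
tcp_rot: [180.0, -5.7, -2.2]
ft_force: [0.5, 0.2, -0.2]
finger_gap: 21.7
grip_force: 0.0
```

Run:
```python
from h import *
s=sense();print(s['time'],s['tool_pos'].round(1),s['tcp_rot'].round(2),s['ft_force'].round(1))
p,W,Q,r=carton("side");print(len(Q),r)
cv2.imwrite("pics/s3.png",cv2.resize(p[150:350,180:440,::-1],None,fx=3,fy=3,interpolation=cv2.INTER_CUBIC))
```

```text
4.7 [469.3  70.6  12.7] [180.    -5.7   -2.16] [ 0.5  0.2 -0.2]
45 ((539.2589111328125, 56.17481994628906), (34.57236099243164, 166.6781768798828), 56.94561767578125)
```

View pics/s3.png

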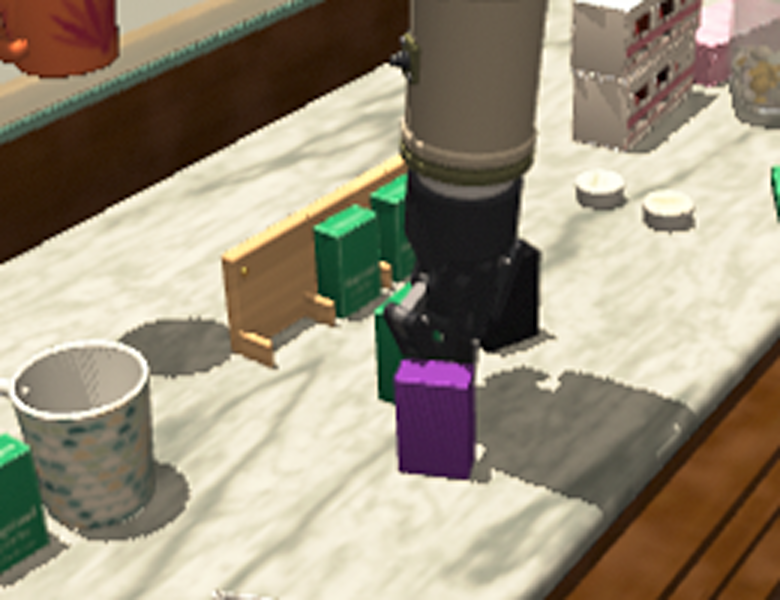

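Now lower to about z=10 and start a slow approach.

Request:
apply_moves:
  rows:
    - [0,0,2.5,0,0,0]
    - [2,0,0.2,0,0,0]
    - [2,0,0.2,0,0,0]
    - [2,0,0.2,0,0,0]
    - [2,0,0.2,0,0,0]

```text
time: 5.38
tool_pos: [477.4, 70.8, 9.9]
tcp_rot: [-180.0, -5.7, -2.1]
ft_force: [-1.1, 0.4, 0.6]
finger_gap: 21.9
grip_force: 0.2
```

Request:
apply_moves:
  rows:
    - [3,-0.1,0.3,0,0,0]
    - [3,-0.1,0.3,0,0,0]
    - [3,-0.1,0.3,0,0,0]
    - [3,-0.1,0.3,0,0,0]
    - [3,-0.1,0.3,0,0,0]

```text
time: 6.0
tool_pos: [492.5, 70.7, 9.8]
tcp_rot: [-180.0, -5.7, -2.1]
ft_force: [-1.2, 0.2, -0.1]
finger_gap: 22.0
grip_force: 0.2
```

Request:
apply_moves:
  rows:
    - [3,-0.1,0.3,0,0,0]
    - [3,-0.1,0.3,0,0,0]
    - [3,-0.1,0.3,0,0,0]
    - [3,-0.1,0.3,0,0,0]
    - [3,-0.1,0.3,0,0,0]

```text
time: 6.62
tool_pos: [507.6, 70.6, 9.9]
tcp_rot: [180.0, -5.7, -2.1]
ft_force: [-0.7, 0.1, 0.3]
finger_gap: 22.0
grip_force: 0.2
```

Run:
```python
from h import *
for c in ("top","side"):
    p,d=eyes.snapshot(c);W=cloud(c,d).astype(float)
    cv2.imwrite(f"pics/{c}4.png",p[:,:,::-1])
    m=(W[...,0]>480)&(W[...,0]<660)&(W[...,1]>25)&(W[...,1]<120)&(p[...,1]>1.3*p[...,0])&(W[...,2]>5)
    Q=W[m];print(c,len(Q),Q.min(0).round(1),Q.max(0).round(1),cv2.minAreaRect(Q[Q[:,2]>70][:,:2].astype(np.float32)) if (Q[:,2]>70).sum()>4 else '')
    f=Q[Q[:,2]<68];print(c,len(f),[np.median(f[abs(f[:,2]-z)<6],0).round(1) for z in (15,30,45,60)] if len(f) else '')
a=cv2.imread("pics/top4.png")[160:270,240:400];b=cv2.imread("pics/side4.png")[170:320,220:400]
a=cv2.resize(a,(580,400),interpolation=2)[:,:400];b=cv2.resize(b,(400,400),interpolation=2);cv2.imwrite("pics/ab4.png",np.hstack([a,b]))
```

```text
top 5 [619.2  25.    5.1] [629.   28.1  23.8] 
top 5 [array([nan, nan, nan]), array([nan, nan, nan]), array([nan, nan, nan]), array([nan, nan, nan])]
side 216 [500.8  25.2   5.2] [618.1 119.  153.8] ((558.870361328125, 67.2911376953125), (15.683646202087402, 137.74673461914062), 46.72743606567383)
side 199 [array([527.5,  91.7,  14.5]), array([529.2,  91.9,  29.7]), array([532.8,  91.4,  43. ]), array([541.3,  87.2,  60.5])]
  return _methods._mean(a, axis=axis, dtype=dtype,
  ret = um.true_divide(
```

View pics/ab4.png

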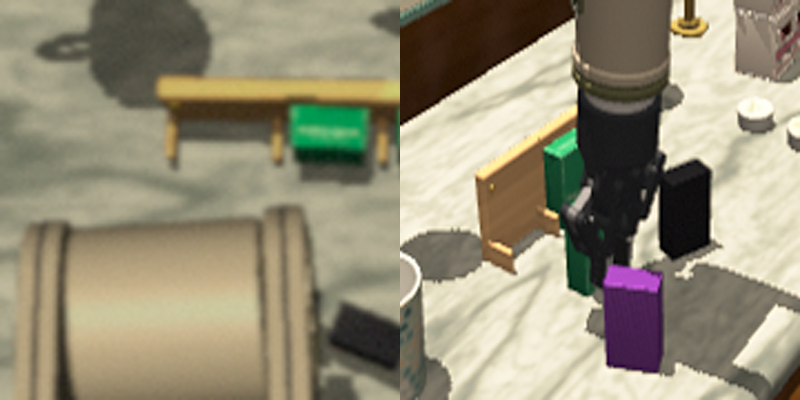

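The side crop shows the green carton upright in front of the fingers, and the wrist hides it from the top camera. I'll keep pushing.

Request:
apply_moves:
  rows:
    - [3.5,-0.1,0.35,0,0,0]
    - [3.5,-0.1,0.35,0,0,0]
    - [3.5,-0.1,0.35,0,0,0]
    - [3.5,-0.1,0.35,0,0,0]
    - [3.5,-0.1,0.35,0,0,0]

```text
time: 7.35
tool_pos: [525.2, 70.4, 9.8]
tcp_rot: [-180.0, -5.7, -2.1]
ft_force: [0.4, 0.3, 0.9]
finger_gap: 22.3
grip_force: 0.2
```

Request:
apply_moves:
  rows:
    - [3.5,-0.1,0.35,0,0,0]
    - [3.5,-0.1,0.35,0,0,0]
    - [3.5,-0.1,0.35,0,0,0]
    - [3.5,-0.1,0.35,0,0,0]
    - [3.5,-0.1,0.35,0,0,0]

```text
time: 7.98
tool_pos: [542.8, 70.3, 9.9]
tcp_rot: [-180.0, -5.7, -2.1]
ft_force: [-0.5, -0.6, -0.7]
finger_gap: 22.0
grip_force: 0.2
```

```bash
cat > chk.py <<'E'
from h import *
import sys
p,d=eyes.snapshot("side");W=cloud("side",d).astype(float)
m=(W[...,0]>480)&(W[...,0]<660)&(W[...,1]>40)&(W[...,1]<110)&(p[...,1]>1.5*p[...,0])&(p[...,1]>1.2*p[...,2])&(W[...,2]>5)&(W[...,2]<85)
Q=W[m];print(len(Q))
for z in range(10,76,8):
    f=Q[abs(Q[:,2]-z)<4]
    if len(f)>2: print(z,len(f),'x',np.percentile(f[:,0],[3,97]).round(1),'y',np.median(f[:,1]).round(1))
f=Q[(Q[:,2]<66)&(Q[:,1]>80)]
if len(f)>5:
    c=np.linalg.lstsq(np.c_[f[:,0]-f[:,0].mean(),f[:,2]-35,np.ones(len(f))],f[:,1],rcond=None)[0];print('left face y at mid',c[2],'yaw',np.degrees(np.arctan(c[0])))
cv2.imwrite(f"pics/{sys.argv[1]}.png",cv2.resize(p[170:320,200:400,::-1],None,fx=3,fy=3,interpolation=2))
E
python3 chk.py c5
```

```text
172
10 36 x [551.7 578.6] y 91.3
18 31 x [554.2 576.5] y 91.1
26 28 x [553.1 577. ] y 91.2
34 29 x [553.2 577. ] y 91.2
42 24 x [553.4 578.5] y 91.9
50 13 x [552.8 579.5] y 90.2
58 3 x [538.5 552.9] y 81.2
66 3 x [536.9 546.6] y 86.8
left face y at mid 90.81008938991206 yaw 4.01108376072052
```

Request:
apply_moves:
  rows:
    - [3,-0.4,0.3,0,0,0]
    - [3,-0.4,0.3,0,0,0]
    - [3,-0.4,0.3,0,0,0]
    - [3,-0.4,0.3,0,0,0]
    - [3,-0.4,0.3,0,0,0]

```text
time: 8.65
tool_pos: [557.9, 71.8, 9.9]
tcp_rot: [-180.0, -5.7, -2.1]
ft_force: [-0.7, -0.2, -0.0]
finger_gap: 22.0
grip_force: 0.2
```

Request:
apply_moves:
  rows:
    - [3,-0.4,0.3,0,0,0]
    - [3,-0.4,0.3,0,0,0]
    - [3,-0.4,0.3,0,0,0]
    - [3,-0.4,0.3,0,0,0]
    - [2,-0.2,0.2,0,0,0]

```text
time: 9.28
tool_pos: [572.0, 73.1, 9.9]
tcp_rot: [-180.0, -5.7, -2.1]
ft_force: [0.1, 0.4, -0.0]
finger_gap: 22.6
grip_force: 0.2
```

```bash
python3 chk.py c6
```

```text
164
10 34 x [582.3 606.4] y 93.9
18 28 x [582.4 607. ] y 94.2
26 31 x [582.2 606.2] y 94.0
34 31 x [581.7 606.6] y 94.4
42 23 x [583.5 608.8] y 94.4
50 8 x [560.4 606.2] y 84.1
58 5 x [556.5 602.1] y 73.3
left face y at mid 93.87615561398242 yaw 3.0169251362265816
```

View pics/c6.png

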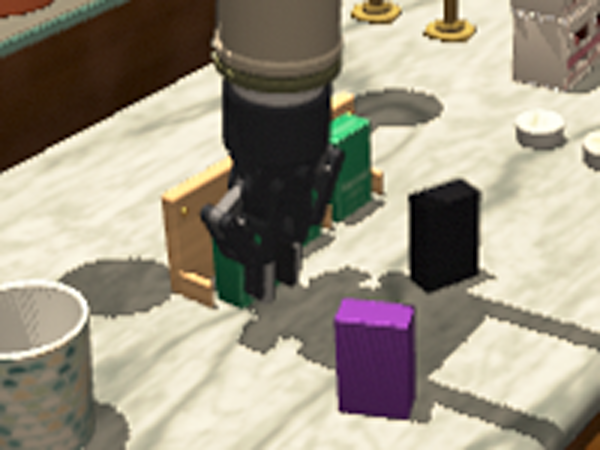

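The carton at crop (232,275) is upright and entering the left bay, with its centre near y=70. About 20 mm remain, so I'll go slower.

Request:
apply_moves:
  rows:
    - [2.5,-0.1,0.25,0,0,0]
    - [2.5,-0.1,0.25,0,0,0]
    - [2.5,-0.1,0.25,0,0,0]
    - [2.5,-0.1,0.25,0,0,0]
    - [2.5,-0.1,0.25,0,0,0]

```text
time: 9.95
tool_pos: [584.6, 73.1, 9.9]
tcp_rot: [-180.0, -5.7, -2.1]
ft_force: [-0.3, 0.2, -0.0]
finger_gap: 22.3
grip_force: 0.2
```

Request:
apply_moves:
  rows:
    - [1,0,0.1,0,0,0]
    - [1,0,0.1,0,0,0]
    - [1,0,0.1,0,0,0]
    - [1,0,0.1,0,0,0]
    - [0,0,0,0,0,0]

```text
time: 10.58
tool_pos: [588.6, 72.9, 9.9]
tcp_rot: [-180.0, -5.7, -2.1]
ft_force: [0.2, -0.1, 0.3]
finger_gap: 21.8
grip_force: 0.0
```

```bash
python3 chk.py c7
```

```text
135
10 19 x [598.4 610.9] y 94.3
18 22 x [598.8 621.4] y 94.0
26 28 x [599.  623.8] y 94.2
34 28 x [599.4 622.1] y 94.6
42 22 x [598.  621.6] y 94.7
50 7 x [575.1 623.8] y 93.9
58 4 x [586.1 599.8] y 80.3
left face y at mid 93.7538249570629 yaw 4.339670085878146
```

Request:
apply_moves:
  rows:
    - [0.6,0,0.06,0,0,0]
    - [0.6,0,0.06,0,0,0]
    - [0.6,0,0.06,0,0,0]
    - [0.6,0,0.06,0,0,0]
    - [0,0,0,0,0,0]

```text
time: 11.25
tool_pos: [590.9, 72.8, 9.9]
tcp_rot: [-180.0, -5.7, -2.1]
ft_force: [-0.3, -0.5, 0.1]
finger_gap: 22.2
grip_force: 0.1
```

Request:
apply_moves:
  rows:
    - [0.4,0,0.04,0,0,0]
    - [0.4,0,0.04,0,0,0]
    - [0.4,0,0.04,0,0,0]
    - [0,0,0,0,0,0]
    - [0,0,0,0,0,0]

```text
time: 11.88
tool_pos: [592.1, 72.8, 9.9]
tcp_rot: [-180.0, -5.7, -2.1]
ft_force: [0.1, -0.1, 0.8]
finger_gap: 21.9
grip_force: 0.1
```

Request:
apply_moves:
  rows:
    - [0.4,0,0.04,0,0,0]
    - [0.4,0,0.04,0,0,0]
    - [0.2,0,0.02,0,0,0]
    - [0,0,0,0,0,0]
    - [0,0,0,0,0,0]

```text
time: 12.5
tool_pos: [593.0, 72.7, 9.9]
tcp_rot: [-180.0, -5.7, -2.1]
ft_force: [-1.0, 0.6, 0.4]
finger_gap: 22.1
grip_force: 0.2
```

```bash
python3 chk.py c8; python3 -c "
from bench import sense;print(sense()['ft_force'])"
```

```text
138
10 16 x [602.1 610.8] y 91.7
18 18 x [603.8 628.9] y 93.8
26 30 x [582.7 627.5] y 93.7
34 35 x [582.1 627.5] y 93.4
42 21 x [595.4 629.5] y 93.9
50 6 x [602.5 628.5] y 83.6
66 4 x [585.9 593.2] y 89.7
left face y at mid 93.2447982982664 yaw 4.169395987012245
[-1.00442425 -0.07029604  0.1789003 ]
```

Request:
apply_moves:
  rows:
    - [0.3,0,0.03,0,0,0]
    - [0.3,0,0.03,0,0,0]
    - [0,0,0,0,0,0]
    - [0,0,0,0,0,0]
    - [0,0,0,0,0,0]

```text
time: 13.18
tool_pos: [593.7, 72.7, 9.9]
tcp_rot: [180.0, -5.7, -2.1]
ft_force: [-0.6, -0.1, -0.3]
finger_gap: 22.3
grip_force: 0.1
```

Request:
apply_moves:
  rows:
    - [0.3,0,0.03,0,0,0]
    - [0.3,0,0.03,0,0,0]
    - [0,0,0,0,0,0]
    - [0,0,0,0,0,0]
    - [0,0,0,0,0,0]

```text
time: 13.8
tool_pos: [594.1, 72.7, 9.8]
tcp_rot: [180.0, -5.7, -2.1]
ft_force: [-2.5, -0.1, 2.2]
finger_gap: 21.7
grip_force: 1.2
```

Force is rising, so the carton is reaching the board. One more small nudge.

Request:
apply_moves:
  rows:
    - [0.3,0,0.03,0,0,0]
    - [0,0,0,0,0,0]
    - [0,0,0,0,0,0]
    - [0,0,0,0,0,0]
    - [0,0,0,0,0,0]

```text
time: 14.42
tool_pos: [594.2, 72.6, 9.8]
tcp_rot: [180.0, -5.7, -2.1]
ft_force: [-6.0, 0.1, 4.4]
finger_gap: 21.7
grip_force: 2.6
```

Seated at 6 N. Now back away straight, then up and aside.

Request:
apply_moves:
  rows:
    - [-1,0,-0.1,0,0,0]
    - [-3,0,-0.3,0,0,0]
    - [-8,0,-0.8,0,0,0]
    - [-14,0,-1.4,0,0,0]
    - [-14,0,-1.4,0,0,0]

```text
time: 15.05
tool_pos: [553.7, 74.2, 9.8]
tcp_rot: [-180.0, -5.7, -2.1]
ft_force: [0.7, -0.2, -0.4]
finger_gap: 22.2
grip_force: 0.0
```

Request:
apply_moves:
  rows:
    - [0,0,-40,0,0,0]
    - [0,0,-50,0,0,0]
    - [0,0,-50,0,0,0]
    - [-20,40,-30,0,0,0]
    - [-20,55,0,0,0,0]

```text
time: 15.68
tool_pos: [495.5, -18.9, 178.8]
tcp_rot: [180.0, -6.1, -2.0]
ft_force: [0.2, -0.7, 0.3]
finger_gap: 22.0
grip_force: 0.0
```

Request:
apply_moves:
  rows:
    - [-20,55,0,0,0,0]
    - [-20,55,0,0,0,0]
    - [-10,55,0,0,0,0]
    - [0,55,0,0,0,0]
    - [0,0,0,0,0,0]

```text
time: 16.3
tool_pos: [435.2, -240.0, 170.1]
tcp_rot: [179.9, -5.7, -2.4]
ft_force: [0.2, 1.0, -0.6]
finger_gap: 22.1
grip_force: 0.0
```

```bash
python3 chk.py c9
python3 - <<'E'
from h import *
ims=[]
for c in ("top","side"):
    p,W,Q,r=carton(c,(560,38));print(c,len(Q),Q.mean(0).round(1),r)
    g=(W[...,2]>68)&(W[...,2]<80)&(W[...,0]>590)&(W[...,0]<640)&(p[...,1]>1.3*p[...,0])
    for lo,hi in ((-110,-36),(-34,36)):
        Q=W[g&(W[...,1]>lo)&(W[...,1]<hi)];print('carton',cv2.minAreaRect(Q[:,:2].astype(np.float32)))
    q=p[160:300,240:380] if c=="top" else p[170:310,220:360]
    ims.append(cv2.resize(q[:,:,::-1],(400,400),interpolation=2))
cv2.imwrite("pics/end.png",np.hstack(ims))
E
```

```text
677
10 50 x [602.4 608.9] y 73.7
18 56 x [602.8 626.2] y 83.1
26 58 x [601.8 626.1] y 85.8
34 56 x [602.7 628.3] y 91.8
42 70 x [602.5 627.7] y 86.1
50 71 x [602.5 625. ] y 82.6
58 75 x [602.5 628. ] y 85.4
66 72 x [602.2 626.9] y 81.5
74 157 x [602.8 627.8] y 74.9
left face y at mid 91.32540483907775 yaw 14.207853319235172
top 245 [616.2  69.9  76.1] ((616.478515625, 70.6617202758789), (48.3912353515625, 25.62458038330078), 88.54021453857422)
carton ((611.2384643554688, -69.99366760253906), (45.897151947021484, 26.523839950561523), 88.81432342529297)
carton ((613.46533203125, -1.2335090637207031), (47.564334869384766, 28.234142303466797), 85.12940216064453)
side 197 [613.3  74.1  75.1] ((615.4609375, 71.45353698730469), (51.29286575317383, 27.20026206970215), 89.46984100341797)
carton ((610.3717651367188, -68.621337890625), (30.52577781677246, 50.41358184814453), 0.0717337504029274)
carton ((614.1611938476562, -0.2866039276123047), (52.7908821105957, 32.122352600097656), 87.48360443115234)
```

View pics/end.png

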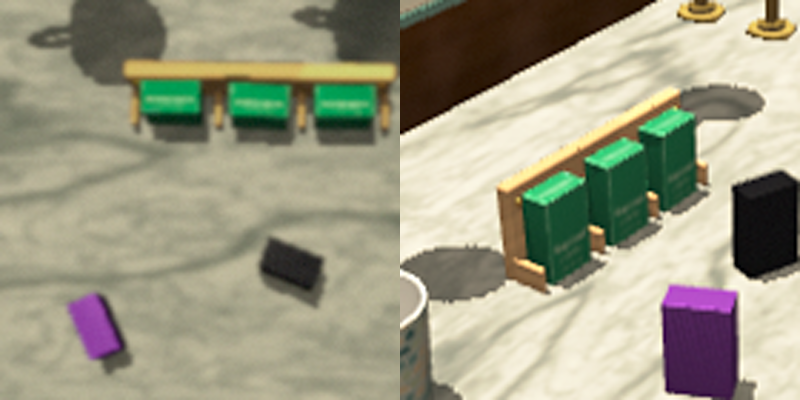

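The carton stands at (616.5, 70.7) with a yaw of about -1.5°, upright and square like its neighbours. It shows at (172,103) in the left half of the picture. The black and purple cartons look unmoved.

```bash
python3 -c "
from bench import job;print(job.hand_in())"
```

```text
the job is handed in; nothing more can be done
None
```

The green stray carton was pushed upright into the empty left bay until it met the back board, standing square and about 1 mm from centre by my camera measurements, and the job is handed in; the judge's result was not shown.

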